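Set up the tablet stand on the library desk

ROBOT

A 6-joint arm with a two-finger parallel gripper is mounted at the origin on the work surface. World frame = base frame: x ahead of the robot, y to its left, z up, the work surface at z = 0. Lengths are in m, angles in rad, forces in N, time in s.
With the tool pointing down it reaches from about 0.375 to 0.9 m from the base axis. Payload 3.1 kg.
Tool frame: the origin (TCP) lies on the centre line of the jaws, within the pads' length; the fingertips stand robot.tip_reach ahead of it and the grasp point (between the pads) lies 8 mm behind it (robot.tip_reach is the distance from the TCP to the fingertips, in m); z points along the fingers, y is the line along which they close (so a half turn about z gives the same grasp; the last joint's range is limited). The gripper opens to 87 mm and grips with 3 to 60 N. Pads are 19 mm wide; open, the fingers measure 117 mm over their backs; the gripper's body (75 mm by 190 mm) begins 51 mm behind the grasp point.
Start: joints at [-1.363, 0.527, 1.433, -0, 1.181, -0.178], TCP at [0.236, -0.579, 0.234] pointing down, gripper open.
Joint ranges: [-3.08, 3.08], [-0.75, 2.2], [0.22, 2.44], [-1.43, 4.57], [0, 2.65], [-2.85, 2.85]. Speed limits (rad/s): [2.79, 2.79, 3.14, 3.14, 3.14, 3.14].

INTERFACE

Orientations are given as a unit quaternion [x, y, z, w].
In Python, from rig import robot gives the robot as it stands.
- The arm moves only by the tool jog_arm, never from a script. Its argument "motion" is one flat list of numbers, 7 for each row, row after row: the shift along the tool's x, y, z scaled (see below), then the turn, a rotation vector about the tool's x, y, z scaled (see below), then the gripper's target within -1 to 1 (shut at 1, half-way at 0, fully open at -1). In form: [x, y, z, rx, ry, rz, hand, x, y, z, rx, ry, rz, hand, ...]. A call has 1 to 12 rows; each row shifts and turns the commanded pose from where the row before left it, along the tool's axes as they then stand; what a row does not reach is not made up. The controller multiplies each number of a shift by 4 cm and each number of a turn by 4 degrees. A row lasts 1/8 s, in which the tool goes at most 62.5 mm and 10.7 degrees, less where a joint would pass 70% of its speed; a pose out of reach is approached as far as the arm can. A call with a number of a shift or a turn outside -1 to 1 is refused whole. A call with a gripper value outside its range is refused whole. The fingers move at their own pace and stop on an object; "grip_force" is the grip in N (left out, the last holds). Time passes only in rows, so rows that do not move let the fingers close. It gives the time, the measured TCP pose, the force, the opening and the grip force at its end, in the units of the state.
- robot.get_obs(): the state, without advancing time (a new reading comes with each control period).
- robot.camera(name): name is "scene" or "top"; returns the picture (400x640x3 uint8, blue, green, red); there is no depth.
- robot.calibration(name): a dict with "fx", "fy", "cx", "cy" (pixels), "R" (3x3) and "t" (3): a world point X has camera coordinates R X + t. Camera axes: x right, y down, z forward; pixel columns grow to the right and rows downward; lengths in m; the calibration is good to about 2 mm. A picture is of the moment at which its call begins. calibration takes no time and is no camera call.
- robot.hand_in(): hands the job in; it is judged then, once.
The state is a dict: "time": time; "q": joint angles; "joint_velocities": joint speeds; "joint_torque": joint torques, N m; "position": TCP position; "tool_rot": TCP orientation; "ft_force": force on the tool from outside, world axes, zero at the start; "moment": the same for the moment, N m; "grip_width": finger opening in m; "grip_force": force on a finger pad.
Only numpy, scipy, OpenCV 4.12 (cv2) and the standard library are available. Lean on these libraries where they do the work, as an engineer would, in place of code of your own. Each camera call takes 0.05 s, during which the arm holds its last target. There are 200 camera calls.

TASK

Swing the back rest of the folding tablet stand up until it stands at 60 degrees to the desk top, and let go of it to see that the hinge holds it there. Then take the tablet out of the charging rack and set it upright in the middle of the stand's ledge, screen towards the reader, leaning it back flat against the rest without letting it drop or fall back, so that the rest still stands at 60 degrees with the tablet on it. Leave the other things on the desk and in the rack where they are.

Things in the scene. Friction and masses are not known exactly. Their poses are not given: they have to be found in the camera images.
- stand: Aluminium folding tablet stand, too heavy to shift on its rubber feet (does not move when pushed). Base plate 150 x 130 x 10 mm. Origin on the desk; the plate reaches from x = -90 to +60 mm; x axis points level to the reader (roughly away from the robot), y along the hinge, z up. The hinge axis runs along y at x = +45 mm, 24 mm above the desk.
- rest (a joint): Angle of the stand's back rest above level, rad: 0 = folded flat, 1.047 = 60 degrees to the desk top, stop at 1.75. Stiff friction hinge (0.6 N m, some 5 N at the free edge): it stays where left, carries the tablet (under 0.2 N m) without sagging, moves only while pushed. Starts at 0.3 to 0.7, free edge towards the robot: raise it by pushing that edge from behind, towards the reader and upward.
- rest_hinge (a point): On the hinge axis, middle of the stand. Axes turn with the rest: -x runs up the rest to its free edge, z squarely out of its front face, y along the hinge. The rest is a 104 mm wide, 6 mm thick plate with a window, from x = -2 to -126 mm, z = 3 to 9 mm.
- rest_edge (a point): Middle of the free (upper) edge of the rest, on its back face, 126 mm from the hinge; axes as rest_hinge.
- rest_seat (a point): Where the ledge meets the front face of the rest, middle of the stand; axes as rest_hinge (z out of the front face, -x up the rest). The ledge is two hooks at y = +/-36 mm, each 26 mm wide, whose seat is the plane x = 0; in front of it, at z = 20 to 25 mm, a lip stands 12 mm up from the seat. So the tablet's foot has 20 mm between rest and lip.
- tablet: Tablet computer in a grey slim case, 125 wide x 190 tall x 10 mm thick, about 0.32 kg, the largest thing in the charging rack, standing portrait and leaning back about 18 degrees. Origin at the centre of its bottom edge face; z runs up the tablet, y across it, x squarely out of its dark screen. Seated on the stand, its origin lies 5 mm in front of rest_seat.
- tablet_top (a point): Middle of the tablet's top edge face, 190 mm above its origin; axes as the tablet.
- tablet_screen (a point): Middle of the tablet's screen; axes as the tablet.
- rack: Bamboo charging rack, 185 x 140 mm, base 26 mm high, fixed. Three slots 50 mm apart along its x, their floor 34 mm above the desk; each has a divider 86 mm high behind and an 18 mm lip in front, both leaning back 18 degrees towards -x; slot width 17 mm. Draw things out along their own lean. Origin on the desk, middle of the base; x axis as the screens face (roughly away from the robot).
- phone: Phone, 72 x 145 x 10 mm, black, in another slot of the rack; leave it. Origin at its bottom edge, z up it.
- notebook: Brown hardback notebook, 95 x 140 x 10 mm, in another slot of the rack; leave it. Origin at its bottom edge, z up it.
- glasses_case: Dark spectacles case, 155 x 58 x 36 mm, lying on the desk; leave it. Origin under its centre, x along it.
- pen_pot: Leather pot of pens, 72 mm across, 95 mm high, pens to 160 mm; leave it. Origin under its centre.
- wooden_box: Small wooden box, 114 x 79 x 40 mm; leave it. Origin under its centre.
- model_car: Model car, 118 x 46 x 47 mm; leave it. Origin under its centre.
- dish: White ceramic dish, 116 mm across, 26 mm high; leave it. Origin under its centre.
- book: Red closed hardback lying flat, 110 x 180 x 28 mm; leave it. Origin under its centre.
Not all that is in view belongs to the job. Several things have the shape of the tablet; the one meant has the colours described above.

How it is judged:
By the outcome, as a careful person would: the job done as asked, in the order asked, and still so for the second after the job is handed in, with the robot touching nothing.
It also fails if it takes over 58 s, if anything falls off the work surface, if the arm or the gripper's body presses on something with over 40 N, if the wrist force passes 120 N, or if a joint passes its speed limit or range.

## Working session

There is one attempt and no reset: what is moved stays moved. The work goes in short steps, Python scripts to look and compute and a tool call to move; the robot and the scene stay as the last step left them, time stands still between calls to the robot, and variables do not carry over. Pictures are saved under pics/ and viewed, at most 10 in all, crops included, and the job is handed in when it is done.

Besides the shell and the picture viewer there is one more tool, called after "Call:" as a command line: name --argument value ..., lists and objects as JSON in quotes. jog_arm: Moves the arm, as the interface text tells. Shifts and turns lie within -1 to 1; 1 stands for 4 cm of shift or 4 degrees of turn. Its arguments: {"type":"object","properties":{"motion":{"type":"array","items":{"type":"number"}},"grip_force":{"type":"number"}},"required":["motion"]}

```bash
ls; mkdir -p pics
python3 - <<'E'
from rig import robot
import cv2,numpy as np
for n in("scene","top"):
    cv2.imwrite(f"pics/{n}0.png",robot.camera(n)); c=robot.calibration(n); print(n,c['fx'],c['cx'],c['cy'],np.round(c['R'],3).tolist(),np.round(c['t'],3), -np.array(c['R']).T@np.array(c['t']))
o=robot.get_obs(); print(o, robot.tip_reach)
E
```

```text
pics
scene 428.2526461784706 316.9888945090692 200.14283181407865 [[0.207, 0.978, 0.017], [0.744, -0.146, -0.652], [-0.636, 0.148, -0.758]] [-0.108 -0.271  1.689] [ 1.2970037  -0.18327839  1.10468002]
top 517.9105836523075 318.281503061822 196.96417494495114 [[-0.027, -1.0, -0.004], [-0.992, 0.027, -0.124], [0.124, 0.0, -0.992]] [0.02  0.511 1.788] [0.28452385 0.00573171 1.8379387 ]
{'time': 0.1, 'q': array([-1.36251399e+00,  5.28370926e-01,  1.43373252e+00, -3.50995598e-05,
        1.18139621e+00, -1.78523965e-01]), 'joint_velocities': array([-1.12088866e-03, -9.40862108e-04, -1.35993198e-03, -4.92980731e-05,
       -9.54053495e-05,  6.45065315e-04]), 'joint_torque': array([-3.43265920e-04, -4.40985417e+01, -1.77151501e+01,  6.33437256e-02,
        5.34102239e-02, -4.86260478e-05]), 'position': array([ 0.2356453 , -0.57820958,  0.23268411]), 'tool_rot': array([ 9.81354105e-01,  1.92206170e-01, -3.04145898e-05, -9.53154025e-04]), 'ft_force': array([-0.34617909,  0.06831048,  0.73187486]), 'moment': array([-0.01494552, -0.00659809, -0.00120288]), 'grip_force': 0.0, 'grip_width': 0.08692069637171453} 0.011
```

View pics/scene0.png

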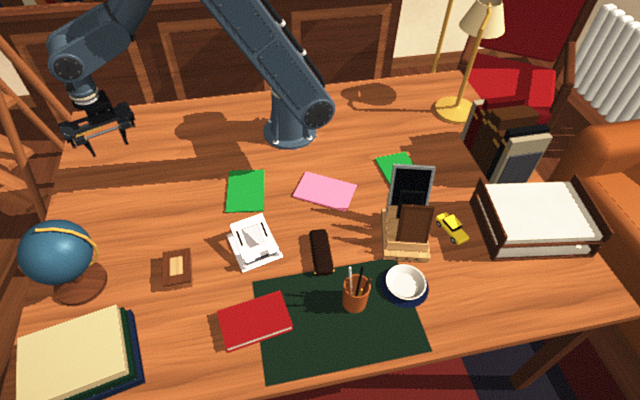

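View pics/top0.png

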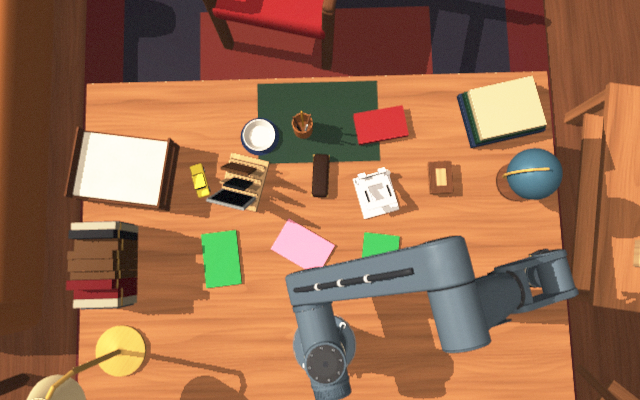

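The scene view shows the white stand at about (255,242), with its free edge up towards the robot. The rack is at about (408,225): the grey-bordered dark-screened tablet stands in the rear slot at (410,187), with the brown notebook in front. In the top view the stand is at (377,192) and the rack at (240,182). The green and pink tablet-shaped things at scene (245,190), (325,190), (392,165) don't fit. I'll confirm with one enlarged crop.

Run:
```python
import cv2,numpy as np
s=cv2.imread('pics/scene0.png');t=cv2.imread('pics/top0.png')
def c(im,x,y,w,h,k): return cv2.resize(im[y:y+h,x:x+w],(400,300),interpolation=cv2.INTER_CUBIC)
g=np.vstack([np.hstack([c(s,350,155,100,75+30-30,4)if 0 else c(s,345,155,120,90,0),c(t,195,145,100,75,0)]),np.hstack([c(s,210,200,100,75,0),c(t,335,160,80,60,0)])])
cv2.imwrite('pics/crop0.png',g)
```

```text
(no output)
```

View pics/crop0.png

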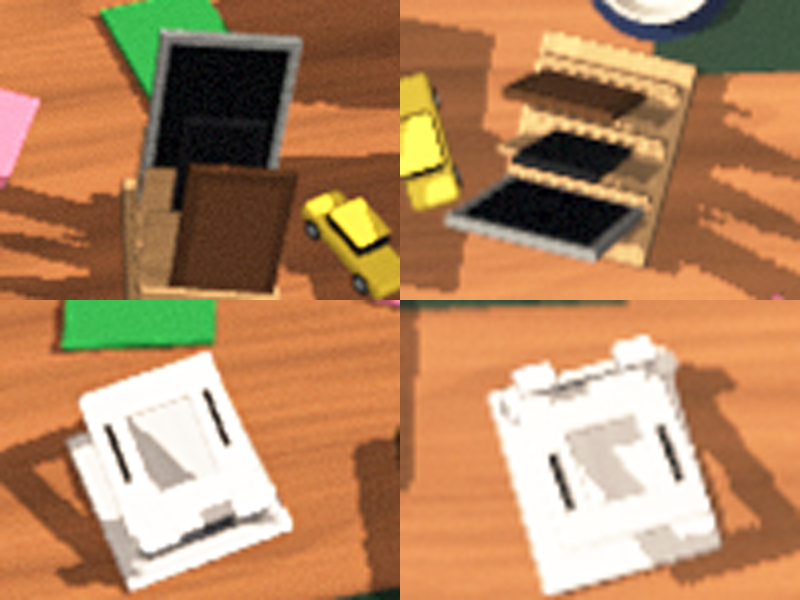

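The crop confirms it: the tablet is in the rear slot, with a grey border and dark screen, taller than the black phone behind the notebook. Next is a contrast-stretched stand crop, helpers, and first numbers for the tablet and rack.

```bash
cat > h.py <<'E'
import numpy as np, cv2
from rig import robot
from scipy.spatial.transform import Rotation as Ro
C={n:robot.calibration(n) for n in("scene","top")}
def ray(n,p):
    c=C[n];R=np.array(c['R']);o=-R.T@np.array(c['t'])
    d=R.T@np.array([(p[0]-c['cx'])/c['fx'],(p[1]-c['cy'])/c['fy'],1]);return o,d/np.linalg.norm(d)
def onz(n,p,z):
    o,d=ray(n,p);return o+d*(z-o[2])/d[2]
def tri(ps,pt):
    (a,u),(b,v)=ray("scene",ps),ray("top",pt)
    s=np.linalg.lstsq(np.c_[u,-v],b-a,rcond=None)[0];P,Q=a+u*s[0],b+v*s[1]
    return (P+Q)/2,np.linalg.norm(P-Q)
def proj(n,X):
    c=C[n];p=np.array(c['R'])@X+np.array(c['t']);return np.array([c['fx']*p[0]/p[2]+c['cx'],c['fy']*p[1]/p[2]+c['cy']])
def delta(p,q,P,Qm):
    "shift and rotvec in tool axes, in jog units, from pose p,q to P,matrix"
    A=Ro.from_quat(q).as_matrix();return np.round(A.T@(np.array(P)-p)/.04,2),np.round(np.degrees(Ro.from_matrix(A.T@Qm).as_rotvec())/4,2)
E
python3 - <<'E'
from h import *
s=cv2.imread('pics/scene0.png');t=cv2.imread('pics/top0.png')
f=lambda im,x,y,w,h,k:cv2.resize(im[y:y+h,x:x+w],None,fx=k,fy=k,interpolation=cv2.INTER_CUBIC)
g=np.hstack([f(s,225,208,66,66,6),f(t,347,164,56,56,7)[:396,:]]).astype(float)
cv2.imwrite('pics/stand0.png',np.clip((g-90)*255/165,0,255)**2.2/255**1.2)
tl=lambda x,y:(x/3.333+345-.35,y/3.333+155-.35)
tr=lambda x,y:((x-400)/4+195-.4,y/4+145-.4)
br=lambda x,y:((x-400)/5+335-.4,(y-300)/5+160-.4)
np.set_printoptions(precision=4,suppress=True)
for nm,a,b in(("tabTop-left(scene)back",tl(163,31),tr(598,257)),("tabTop-right back",tl(302,37),tr(445,222))):
    print(nm,tri(a,b))
A,B,D=[onz("top",tr(*p),.026) for p in((540,32),(695,65),(640,265))]
print("rack",A,B,D,np.linalg.norm(A-B),np.linalg.norm(B-D),"mid",(A+D)/2,np.degrees(np.arctan2(*(B-D)[[1,0]])))
A,B=[onz("top",br(*p),.010) for p in((548,590),(718,545))];print("stand rear",A,B,np.linalg.norm(A-B),np.degrees(np.arctan2(*(A-B)[[1,0]]))-90)
E
```

```text
Traceback (most recent call last):
ValueError: all the input array dimensions except for the concatenation axis must match exactly, but along dimension 0, the array at index 0 has size 396 and the array at index 1 has size 392
```

Run:
```python
from h import *
s=cv2.imread('pics/scene0.png');t=cv2.imread('pics/top0.png')
f=lambda im,x,y,w,h,k:cv2.resize(im[y:y+h,x:x+w],None,fx=k,fy=k,interpolation=cv2.INTER_CUBIC)
g=np.hstack([f(s,225,208,66,66,6)[:392],f(t,347,164,56,56,7)]).astype(float)
cv2.imwrite('pics/stand0.png',np.clip((g-90)*255/165,0,255)**2.2/255**1.2)
tl=lambda x,y:(x/3.333+345-.35,y/3.333+155-.35)
tr=lambda x,y:((x-400)/4+195-.4,y/4+145-.4)
br=lambda x,y:((x-400)/5+335-.4,(y-300)/5+160-.4)
np.set_printoptions(precision=4,suppress=True)
for nm,a,b in(("tabTop-left(scene)back",tl(163,31),tr(598,257)),("tabTop-right back",tl(302,37),tr(445,222))):
    print(nm,tri(a,b))
A,B,D=[onz("top",tr(*p),.026) for p in((540,32),(695,65),(640,265))]
print("rack",A,B,D,np.linalg.norm(A-B),np.linalg.norm(B-D),"mid",(A+D)/2,np.degrees(np.arctan2(*(B-D)[[1,0]])))
A,B=[onz("top",br(*p),.010) for p in((548,590),(718,545))];print("stand rear",A,B,np.linalg.norm(A-B),np.degrees(np.arctan2(*(A-B)[[1,0]]))-90)
```

```text
tabTop-left(scene)back (array([0.4568, 0.2415, 0.2164]), np.float64(0.0013167248051916011))
tabTop-right back (array([0.4876, 0.3615, 0.2164]), np.float64(0.0001977289992154387))
rack [0.6798 0.3184 0.026 ] [0.6461 0.1806 0.026 ] [0.4687 0.2316 0.026 ] 0.14183038955195043 0.1845730382789382 mid [0.5743 0.275  0.026 ] -16.04245131940133
stand rear [ 0.4357 -0.1539  0.01  ] [ 0.4644 -0.2756  0.01  ] 0.12499696404691665 13.270905019757024[ WARN:0@0.407] global loadsave.cpp:1063 imwrite_ Unsupported depth image for selected encoder is fallbacked to CV_8U.
```

View pics/stand0.png

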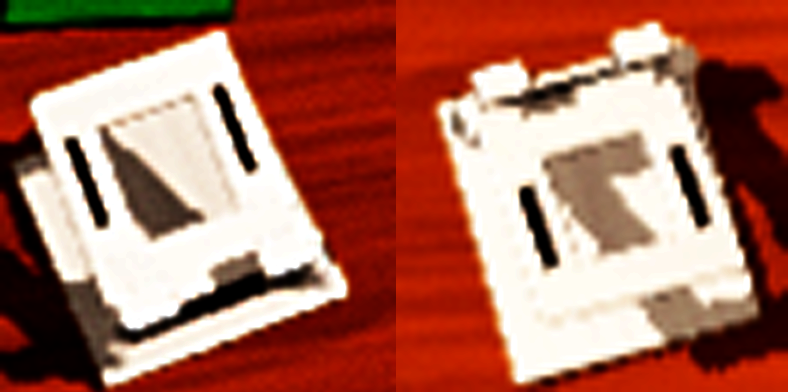

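Run:
```python
from h import *
np.set_printoptions(precision=4,suppress=True)
sc=lambda x,y:(x/6+225-.42,y/6+208-.42)
tp=lambda x,y:((x-396)/7+347-.43,y/7+164-.43)
n=np.linalg.norm
RL,RR,FL,FR=[onz("top",tp(*p),.01) for p in((516,381),(757,316),(440,103),(690,50))]
print("top",RL,RR,FL,FR,"w",n(RL-RR),n(FL-FR),"l",n(RL-FL),n(RR-FR))
sFL,sFR=onz("scene",sc(105,386),0.0),onz("scene",sc(347,293),0.0)
print("scene front",sFL,sFR,n(sFL-sFR))
# axes: origin from front-mid & rear-mid
for a,b in((RL,RR),(FL,FR),(sFR,sFL)): print("yaw",np.degrees(np.arctan2(-(b-a)[0],(b-a)[1]))%180-180)
print("mids",(RL+RR)/2,(FL+FR)/2,(sFL+sFR)/2)
yaw=np.radians(13.8)
xs=np.array([np.cos(yaw),np.sin(yaw),0]);ys=np.array([-xs[1],xs[0],0])
m=((RL+RR)/2+.09*xs+(sFL+sFR)/2-.06*xs+(FL+FR)/2-.06*xs)/3;print("origin",m,(RL+RR)/2+.09*xs,(sFL+sFR)/2-.06*xs)
m[2]=0
for p,q in(((32,100),(222,32)),):
    o,d=ray("scene",(np.array(sc(*p))+sc(*q))/2)
    P=o+d*(ys@(m-o))/(ys@d); print("edge mid, in stand frame x,z",(P-m)@xs,P[2])
    h=np.array([.045,.024]);v=np.array([(P-m)@xs,P[2]])-h;print("len",n(v),"ang",np.arctan2(v[1],-v[0]))
    for c in(p,q):
        o,d=ray("scene",sc(*c));X=o+d*(P[2]-o[2])/d[2];print((X-m)@xs,(X-m)@ys)
```

```text
top [ 0.4344 -0.1521  0.01  ] [ 0.464  -0.2753  0.01  ] [ 0.5776 -0.1188  0.01  ] [ 0.6015 -0.2474  0.01  ] w 0.1267295645249877 0.13086927414981078 l 0.1470586774395245 0.14025803509173837
scene front [ 0.6021 -0.2439  0.    ] [ 0.5717 -0.1183  0.    ] 0.12920940451773735
yaw -166.46303179387718
yaw -169.4795870212774
yaw -166.36134740712365
mids [ 0.4492 -0.2137  0.01  ] [ 0.5895 -0.1831  0.01  ] [ 0.5869 -0.1811  0.    ]
origin [ 0.5322 -0.195   0.0067] [ 0.5366 -0.1923  0.01  ] [ 0.5286 -0.1954  0.    ]
edge mid, in stand frame x,z -0.06619213476893221 0.08001780131460134
len 0.12450576251159837 ang 0.46667727496913247
-0.06570174797894383 -0.050169638458819145
-0.06669418646279864 0.05136303114836031
```

```bash
cat >> h.py <<'E'
np.set_printoptions(precision=4,suppress=True)
YAW=np.radians(13.6);xs=np.array([np.cos(YAW),np.sin(YAW),0]);ys=np.array([-xs[1],xs[0],0]);zs=np.array([0,0,1.])
S0=np.array([.5327,-.194,0])
st=lambda x,y,z:S0+x*xs+y*ys+z*zs
Md=np.c_[xs,-ys,-zs]
E
python3 - <<'E'
from h import *
o=robot.get_obs();p,q=o['position'],o['tool_rot']
print(delta(p,q,p,Md)); qd=Ro.from_matrix(Md).as_quat()
print(delta(p,qd,st(-.115,0,.16),Md))
E
```

```text
(array([0., 0., 0.]), array([-0.03, -0.  ,  2.14]))
(array([ 6.6 , -7.59,  1.82]), array([0., 0., 0.]))
```

Call:
jog_arm --motion '[0,0,0,0,0,0.7,1,0,0,0,0,0,0.7,1,0,0,0,0,0,0.74,1,0.82,-0.95,0.2,0,0,0,1,0.82,-0.95,0.2,0,0,0,1,0.82,-0.95,0.2,0,0,0,1,0.82,-0.95,0.2,0,0,0,1,0.83,-0.95,0.22,0,0,0,1,0.83,-0.95,0.25,0,0,0,1,0.83,-0.95,0.25,0,0,0,1,0.83,-0.94,0.3,0,0,0,1,0,0,0,0,0,0,1]' --grip_force 20

```text
time: 1.6
position: [0.4207, -0.2178, 0.1597]
tool_rot: [0.993, 0.121, -0.001, -0.002]
ft_force: [-0.6, 0.1, 0.2]
grip_width: 0.0004
grip_force: 0.0
```

Run:
```python
from h import *
o=robot.get_obs();p,q=o['position'],o['tool_rot']
print(o['time'],p,o['grip_width'],o['ft_force'],delta(p,q,st(-.115,0,.055),Md))
```

```text
1.6 [ 0.4207 -0.2178  0.1597] 0.0003692174681597316 [-0.5633  0.0653  0.1988] (array([-0.01,  0.09,  2.62]), array([-0.05,  0.03,  0.08]))
```

Call:
jog_arm --motion '[0,0.09,0.9,0,0,0,1,0,0,0.9,0,0,0,1,0,0,0.82,0,0,0,1,0,0,0,0,0,0,1,0.4,0,0,0,0,0,1,0.4,0,0,0,0,0,1,0.2,0,-0.1,0,0,0,1,0.2,0,-0.2,0,0,0,1,0,0,0,0,0,0,1]'

```text
time: 2.72
position: [0.4638, -0.2159, 0.0702]
tool_rot: [0.993, 0.122, -0.005, 0.001]
ft_force: [-22.2, -15.1, 14.1]
grip_width: 0.0004
grip_force: 12.8
```

Run:
```python
from h import *
o=robot.get_obs();p,q=o['position'],o['tool_rot']
print(o['time'],p,o['ft_force'],delta(p,q,st(-.025,0,.104),Md))
cv2.imwrite('pics/a1.png',cv2.resize(robot.camera('scene')[130:290,190:350],None,fx=3.5,fy=3.5,interpolation=cv2.INTER_CUBIC))
```

```text
2.725 [ 0.4638 -0.2159  0.0702] [-22.1833 -15.1299  14.1007] (array([ 1.17, -0.12, -0.86]), array([0.01, 0.15, 0.09]))
```

View pics/a1.png

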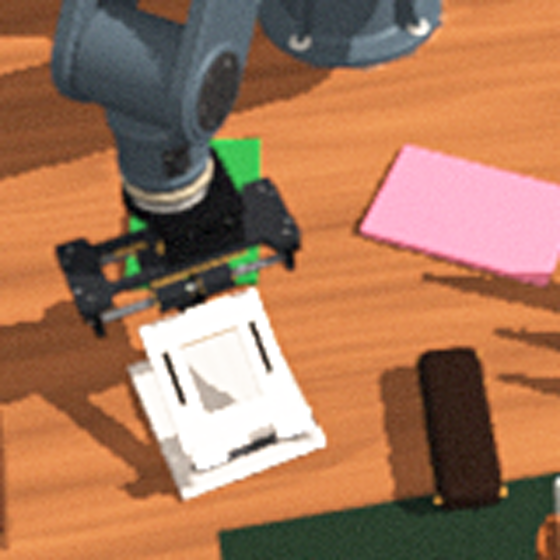

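Call:
jog_arm --motion '[0,0,-0.1,0,0,0,1,0,0,-0.15,0,0,0,1,0.11,0,-0.17,0,0,0,1,0.12,0,-0.17,0,0,0,1,0,0,0,0,0,0,1]'

```text
time: 3.4
position: [0.4778, -0.2116, 0.0927]
tool_rot: [0.993, 0.119, 0.0, 0.001]
ft_force: [-3.4, -1.2, 3.8]
grip_width: 0.0004
grip_force: 2.1
```

Run:
```python
from h import *
o=robot.get_obs();p,q=o['position'],o['tool_rot']
print(o['time'],p,o['ft_force'],(p-S0)@xs,(p-S0)@ys,delta(p,q,st(-.025,0,.115),Md))
```

```text
3.4 [ 0.4778 -0.2116  0.0927] [-3.4235 -1.2432  3.816 ] -0.05752039847814906 -0.004189420680830629 (array([ 0.81, -0.1 , -0.56]), array([0.02, 0.  , 0.02]))
```

Call:
jog_arm --motion '[0.1,0,-0.12,0,0,0,1,0.12,0,-0.13,0,0,0,1,0.12,0,-0.11,0,0,0,1,0.12,0,-0.1,0,0,0,1,0.1,0,-0.08,0,0,0,1,0.1,0,-0.06,0,0,0,1,0,0,0,0,0,0,1]'

```text
time: 4.28
position: [0.5035, -0.205, 0.1158]
tool_rot: [0.993, 0.118, 0.0, -0.0]
ft_force: [-2.3, 0.4, -1.9]
grip_width: 0.0006
grip_force: 1.5
```

Run:
```python
from h import *
o=robot.get_obs();p,q=o['position'],o['tool_rot']
print(o['time'],p,o['ft_force'],(p-S0)@xs,(p-S0)@ys)
g=np.hstack([cv2.resize(robot.camera(n)[y:y+50,x:x+50],(400,400),interpolation=cv2.INTER_CUBIC) for n,x,y in(('scene',233,220),('top',352,168))]).astype(float)
cv2.imwrite('pics/a2.png',(np.clip((g-60)/195,0,1)**1.6*255).astype(np.uint8))
```

```text
4.275 [ 0.5035 -0.205   0.1158] [-2.3096  0.4267 -1.9258] -0.03102216530115095 -0.0038511368875148496
```

View pics/a2.png

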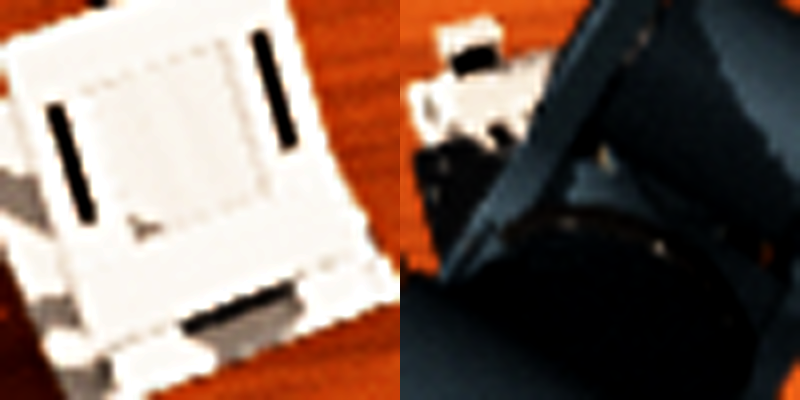

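Rest is at about 57° by the finger position. I'll push a bit more, back off clear of the view, and measure.

Call:
jog_arm --motion '[0.06,0,-0.04,0,0,0,1,0.06,0,-0.03,0,0,0,1,0,0,0,0,0,0,1,-0.5,0,0,0,0,0,1,-0.8,0,0,0,0,0,1,0,0,-0.9,0,0,0,1,0,-0.95,-0.9,0,0,0,1,0,-0.95,-0.3,0,0,0,1,0,-0.95,0,0,0,0,1,0,-0.95,0,0,0,0,1,0,-0.95,0,0,0,0,1,0,0,0,0,0,0,1]'

```text
time: 5.88
position: [0.4136, -0.0302, 0.2033]
tool_rot: [0.993, 0.12, 0.002, 0.0]
ft_force: [-0.6, 0.6, -0.0]
grip_width: 0.0003
grip_force: 0.0
```

Run:
```python
from h import *
o=robot.get_obs();p,q=o['position'],o['tool_rot']
print(o['time'],p,o['ft_force'],(p-S0)@xs,(p-S0)@ys)
s,t=robot.camera('scene'),robot.camera('top');cv2.imwrite('pics/s3.png',s);cv2.imwrite('pics/t3.png',t)
g=np.hstack([cv2.resize(im[y:y+64,x:x+50],(400,512),interpolation=cv2.INTER_CUBIC) for im,x,y in((s,230,208),(t,352,160))]).astype(float)
cv2.imwrite('pics/a3.png',(np.clip((g-60)/195,0,1)**1.6*255).astype(np.uint8))
```

```text
5.875 [ 0.4136 -0.0302  0.2033] [-0.5908  0.6458 -0.024 ] -0.07728005621886705 0.18723026163081719
```

View pics/a3.png

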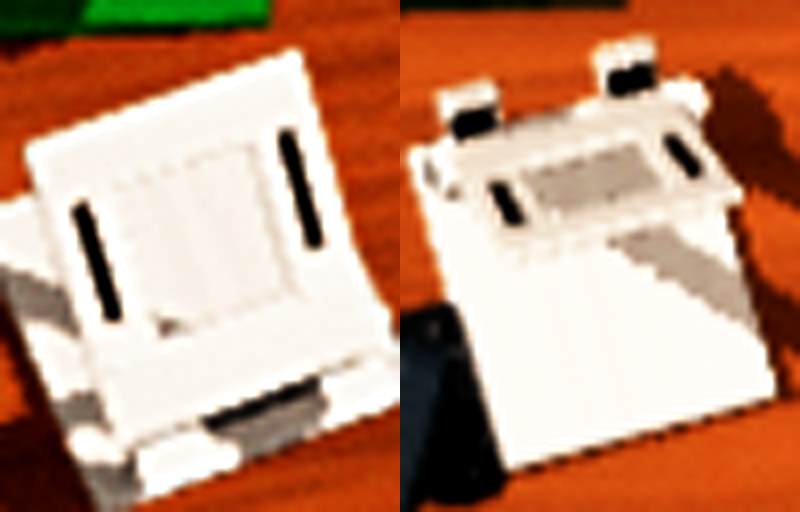

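The scene view shows the rest steep, with slots at crop (97,262) and (300,188) and edge corners at (28,150) and (298,50). The top view shows the base's rear corners clearly, at crop (505,470) and (775,397). Next I'll triangulate the slots in both poses.

```bash
cat >> h.py <<'E'
def slots(im,box,thr=80):
    x,y,w,h=box;g=cv2.resize(im[y:y+h,x:x+w].max(2),None,fx=4,fy=4,interpolation=cv2.INTER_CUBIC)
    n,l,s,c=cv2.connectedComponentsWithStats((g<thr).astype(np.uint8))
    return [(c[i]/4-.375+[x,y],s[i][2:]/4,s[i][4]/16) for i in range(1,n) if 5<s[i][4]/16<60]
E
python3 - <<'E'
from h import *
I=lambda n:cv2.imread(f'pics/{n}.png')
S={}
for n,b in(('scene0',(230,213,45,40)),('top0',(355,180,50,30)),('s3',(234,220,42,35)),('t3',(358,172,46,20))):
    r=slots(I(n),b);S[n]=r;print(n,[(np.round(c,2),w,a) for c,w,a in r])
E
```

```text
scene0 [(array([238.99, 237.77]), array([ 5.5 , 12.75, 45.  ]), np.float64(11.25))]
top0 []
s3 [(array([267.11, 231.25]), array([ 4.5, 13. , 50.5]), np.float64(12.625)), (array([241.72, 240.41]), array([ 5.  , 13.25, 58.75]), np.float64(14.6875))]
t3 [(array([360.63, 174.92]), array([ 4.5 ,  3.  , 34.25]), np.float64(8.5625))]
```

Run:
```python
from h import *
I=lambda n:cv2.imread(f'pics/{n}.png')
S={}
for n,b in(('scene0',(230,213,42,40)),('top0',(360,180,40,24)),('s3',(234,220,42,35)),('t3',(361,172,38,17))):
    r=slots(I(n),b,125);r=sorted(r,key=lambda k:-k[2])[:2];r.sort(key=lambda k:k[0][0]);S[n]=[k[0] for k in r];print(n,[(np.round(c,2),a) for c,w,a in r])
tp=lambda x,y:((x-400)/8+352-.44,y/8+160-.44); sc=lambda x,y:(x/8+230-.44,y/8+208-.44)
RL,RR=[onz("top",tp(*p),.01) for p in((505,470),(775,397))]
print("rear",RL,RR,np.linalg.norm(RL-RR),np.degrees(np.arctan2(*(RL-RR)[[0,1]])),"origin",(RL+RR)/2+.09*xs)
def rep(P):
    d=P-S0-.045*xs-.024*zs;u,w=-d@xs,d[2];r=np.sqrt(u*u+w*w-81e-6);a=np.arctan2(w,u)-np.arctan2(.009,r);return "xs %.4f ys %.4f z %.4f r %.4f a %.3f"%((P-S0)@xs,d@ys,P[2],r,a)
for A,B in(('scene0','top0'),('s3','t3')):
    for i in(0,1):
        P,e=tri(S[A][i],S[B][1-i] if 0 else S[B][i]);print(A,i,e,rep(P))
for a,b in(((28,150),(527,260)),((298,50),(742,193))):
    P,e=tri(sc(*a),tp(*b));print('edge',P,e,rep(P))
for nm,p in(('hookL lip top',(470,85)),('hookR',(625,42)),('hookL dark',(475,122)),('hookR dark',(631,79))):
    X=onz('top',tp(*p),.03);print(nm,X,(X-S0)@xs,(X-S0)@ys)
```

```text
scene0 [(array([239.02, 237.84]), np.float64(19.3125)), (array([263.59, 228.92]), np.float64(17.0625))]
top0 [(array([366.68, 195.71]), np.float64(13.5625)), (array([388.51, 190.22]), np.float64(12.625))]
s3 [(array([241.71, 240.37]), np.float64(22.25)), (array([267.11, 231.23]), np.float64(20.9375))]
t3 [(array([364.83, 185.07]), np.float64(7.4375)), (array([386.92, 179.11]), np.float64(7.1875))]
rear [ 0.4332 -0.1555  0.01  ] [ 0.4623 -0.2763  0.01  ] 0.12424473860410387 -13.570397446364144 origin [ 0.5352 -0.1948  0.01  ]
scene0 0 0.07629655172845042 xs -0.0251 ys -0.0015 z 0.0379 r 0.0709 a 0.069
scene0 1 0.06950042478170966 xs -0.0089 ys -0.0011 z 0.1009 r 0.0935 a 0.863
s3 0 0.07566390961755515 xs 0.0092 ys -0.0014 z 0.0684 r 0.0563 a 0.733
s3 1 0.06975541068270273 xs 0.0255 ys -0.0012 z 0.1317 r 0.1091 a 1.309
edge [ 0.5132 -0.2047  0.1038] 0.08911560599128157 xs -0.0214 ys -0.0058 z 0.1038 r 0.1034 a 0.790
edge [ 0.5358 -0.1941  0.1867] 0.09152503302493627 xs 0.0030 ys -0.0009 z 0.1867 r 0.1678 a 1.264
hookL lip top [ 0.6027 -0.1448  0.03  ] 0.07958812560071184 0.031383915810122016
hookR [ 0.6201 -0.2141  0.03  ] 0.08021471103286278 -0.04010317635921422
hookL dark [ 0.586  -0.1464  0.03  ] 0.06303978698335184 0.0337464333272228
hookR dark [ 0.6034 -0.2161  0.03  ] 0.06353056670500405 -0.03808393712639183
```

Run:
```python
from h import *
S=dict(s0=[(239.02,237.84),(263.59,228.92)],t0=[(388.51,190.22),(366.68,195.71)],s3=[(241.71,240.37),(267.11,231.23)],t3=[(386.92,179.11),(364.83,185.07)])
tp=lambda x,y:((x-400)/8+352-.44,y/8+160-.44); sc=lambda x,y:(x/8+230-.44,y/8+208-.44)
def rep(P):
    d=P-S0-.045*xs-.024*zs;u,w=-d@xs,d[2];r=np.sqrt(u*u+w*w-81e-6);a=np.arctan2(w,u)-np.arctan2(.009,r);return "xs %.4f ys %.4f z %.4f r %.4f a %.3f"%((P-S0)@xs,d@ys,P[2],r,a)
for A,B in(('s0','t0'),('s3','t3')):
    for i in(0,1):
        P,e=tri(S[A][i],S[B][i]);print(A,i,e,rep(P))
for a,b in(((28,150),(742,193)),((298,50),(527,260))):
    P,e=tri(sc(*a),tp(*b));print('edge',P,e,rep(P))
```

```text
s0 0 0.0013625832402202633 xs -0.0189 ys -0.0401 z 0.0638 r 0.0747 a 0.437
s0 1 0.0020772804699135668 xs -0.0179 ys 0.0378 z 0.0655 r 0.0748 a 0.464
s3 0 0.001043928868846868 xs 0.0161 ys -0.0401 z 0.0956 r 0.0767 a 1.071
s3 1 0.0013480278382672 xs 0.0160 ys 0.0378 z 0.0953 r 0.0764 a 1.067
edge [ 0.5352 -0.247   0.1375] 0.00016895207693374943 xs -0.0100 ys -0.0521 z 0.1375 r 0.1258 a 1.048
edge [ 0.5099 -0.1522  0.1401] 0.008531348095696325 xs -0.0124 ys 0.0460 z 0.1401 r 0.1292 a 1.042
```

Call:
jog_arm --motion '[0,-0.5,-0.3,0,0,-1,0,0,-0.5,-0.3,0,0,-1,0,0,0,-0.3,0,0,-1,0,0,0,-0.3,0,0,-1,0,0,0,-0.3,0,0,-1,0,0,0,-0.3,0,0,-1,0,0,0,-0.3,0,0,-1,0,0,0,-0.3,0,0,-1,0,0,0,-0.2,0,0,-1,0,0,0,-0.2,0,0,-1,0,0.5,0,0,0,0,-1,0,0.5,0,0,0,0,-1,0]'

```text
time: 7.48
position: [0.4268, 0.0386, 0.3153]
tool_rot: [0.859, 0.512, 0.002, 0.001]
ft_force: [0.4, -0.1, 0.7]
grip_width: 0.0432
grip_force: 0.0
```

```bash
cat >> h.py <<'E'
S0=np.array([.5347,-.1946,0])
def tabM(yaw,lean):
    h=np.array([np.cos(yaw),np.sin(yaw),0]);tz=-np.sin(lean)*h+np.cos(lean)*zs;tx=np.cos(lean)*h+np.sin(lean)*zs
    return tx,np.cross(tz,tx),tz
def toolM(yaw,lean):
    tx,ty,tz=tabM(yaw,lean);return np.c_[ty,tx,-tz]
TOP=np.array([.4768,.3003,.218]);RY,RL_=np.radians(-15),np.radians(18)
def step(P,Q):
    o=robot.get_obs();p,q=o['position'],o['tool_rot'];print(o['time'],p,o['ft_force'],'grip',o['grip_width'],o['grip_force'],'q',o['q']);d=delta(p,q,P,Q)
    print('shift first',d[0],'turn',d[1],'shift after turn',np.round(Q.T@(np.array(P)-p)/.04,2))
E
python3 - <<'E'
from h import *
step(TOP+.06*tabM(RY,RL_)[2],toolM(RY,RL_))
E
```

```text
7.475 [0.4268 0.0386 0.3153] [ 0.4271 -0.1362  0.7007] grip 0.04324867933945254 0.0 q [-0.1721  0.1487  1.7859  0.0003  1.2025  0.3239]
shift first [ 6.24 -2.47  1.01] turn [-4.42  0.51 -3.33] shift after turn [ 6.64 -1.21  0.66]
```

Call:
jog_arm --motion '[0.89,-0.35,0.1,0,0,0,0,0.89,-0.35,0.1,0,0,0,0,0.89,-0.35,0.1,0,0,0,0,0.89,-0.35,0.1,0,0,0,0,0.89,-0.35,0.2,0,0,0,0,0.89,-0.36,0.2,0,0,0,0,0.9,-0.36,0.2,-0.44,0.05,-0.33,0,0,0,0,-0.8,0.1,-0.6,0,0,0,0,-0.8,0.1,-0.6,0,0,0,0,-0.8,0.1,-0.6,0,0,0,0,-0.8,0.1,-0.6,0,0,0,0,-0.78,0.06,-0.6,0]'

```text
time: 8.98
position: [0.4584, 0.3062, 0.2751]
tool_rot: [0.784, 0.601, 0.096, 0.124]
ft_force: [0.2, -0.4, -0.0]
grip_width: 0.0435
grip_force: 0.0
```

Run:
```python
from h import *
step(TOP-.023*tabM(RY,RL_)[2],toolM(RY,RL_))
g=np.hstack([cv2.resize(robot.camera(n)[y:y+h,x:x+w],(400,400),interpolation=cv2.INTER_CUBIC) for n,x,y,w,h in(('scene',360,120,100,100),('top',190,140,80,80))])
cv2.imwrite('pics/b1.png',g)
```

```text
8.975 [0.4584 0.3062 0.2751] [ 0.2131 -0.4093 -0.0066] grip 0.043489778993332735 0.0 q [ 0.5008  0.3183  1.7171 -0.2759  0.8934  0.9137]
shift first [-0.03  0.02  2.08] turn [-0.   -0.02 -0.01] shift after turn [-0.02  0.02  2.08]
```

View pics/b1.png

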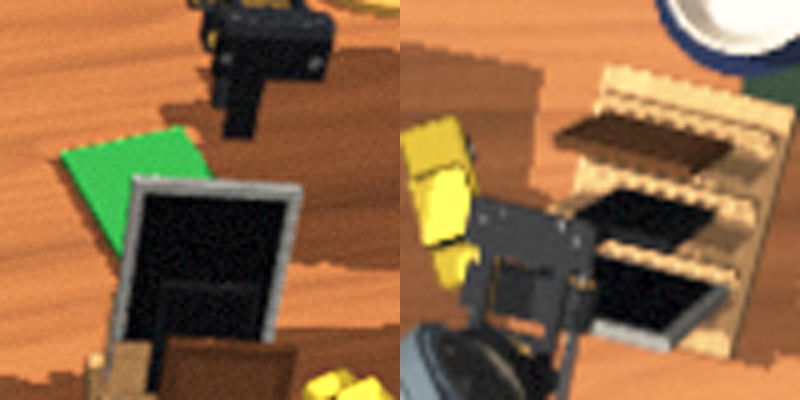

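Run:
```python
from h import *
o=robot.get_obs();A=Ro.from_quat(o['tool_rot']).as_matrix();tip=o['position']+.011*A[:,2]
print(proj('scene',tip),proj('scene',tip+A[:,1]*.03),proj('scene',TOP),proj('top',TOP))
tx,ty,tz=tabM(RY,RL_)
for s in(-1,1): print(proj('scene',TOP+s*.0625*ty-.005*tx),proj('top',TOP+s*.0625*ty-.005*tx))
```

```text
[417.1093 150.0272] [418.7325 154.4723] [414.5268 165.6001] [225.1168 202.9205]
[393.1336 163.794 ] [244.0148 209.0194]
[435.4616 165.8947] [205.678  199.8601]
```

Call:
jog_arm --motion '[0,0,0.7,0,0,0,0,0,0,0.7,0,0,0,0,0,0,0.4,0,0,0,0,0,0,0.28,0,0,0,0,0,0,0,0,0,0,1,0,0,0,0,0,0,1,0,0,0,0,0,0,1,0,0,0,0,0,0,1]' --grip_force 30

```text
time: 10.07
position: [0.4806, 0.2998, 0.1957]
tool_rot: [0.784, 0.602, 0.094, 0.123]
ft_force: [-0.4, -0.0, 0.2]
grip_width: 0.0114
grip_force: 0.3
```

Run:
```python
from h import *
step(TOP-.023*tabM(RY,RL_)[2],toolM(RY,RL_))
```

```text
10.075 [0.4806 0.2998 0.1957] [-0.4025 -0.0028  0.2188] grip 0.011434282057058242 0.3335036616772413 q [ 0.4675  0.4478  1.7741 -0.3178  0.71    0.9492]
shift first [-0.01  0.08  0.02] turn [-0.05 -0.    0.  ] shift after turn [-0.01  0.08  0.02]
```

Call:
jog_arm --motion '[0,0,0,0,0,0,1,0,0,0,0,0,0,1,0,0,0,0,0,0,1]'

```text
time: 10.45
position: [0.4804, 0.2998, 0.1956]
tool_rot: [0.784, 0.601, 0.094, 0.123]
ft_force: [-2.9, 0.3, 6.1]
grip_width: 0.0099
grip_force: 30.0
```

Run:
```python
from h import *
step(TOP-.023*tabM(RY,RL_)[2],toolM(RY,RL_))
```

```text
10.45 [0.4804 0.2998 0.1956] [-2.9353  0.3296  6.059 ] grip 0.009870232994418878 29.980524162529036 q [ 0.4676  0.4479  1.7741 -0.3174  0.7103  0.9493]
shift first [-0.01  0.09  0.01] turn [-0.06  0.   -0.  ] shift after turn [-0.01  0.09  0.02]
```

Call:
jog_arm --motion '[0,0,-0.2,0,0,0,1,0,0,-0.35,0,0,0,1,0,0,-0.4,0,0,0,1,0,0,-0.4,0,0,0,1,0,0,-0.4,0,0,0,1,0,0,-0.4,0,0,0,1,0,0,-0.4,0,0,0,1,0,0,-0.4,0,0,0,1,0,0,0,0,0,0,1]'

```text
time: 11.58
position: [0.4463, 0.3095, 0.3093]
tool_rot: [0.784, 0.602, 0.095, 0.123]
ft_force: [0.4, -0.3, -3.9]
grip_width: 0.0095
grip_force: 30.0
```

Run:
```python
from h import *
step(TOP+.1*tabM(RY,RL_)[2],toolM(RY,RL_))
s,t=robot.camera('scene'),robot.camera('top');cv2.imwrite('pics/s4.png',s);cv2.imwrite('pics/t4.png',t)
cv2.imwrite('pics/c1.png',np.hstack([cv2.resize(im[y:y+100,x:x+100],(400,400),interpolation=cv2.INTER_CUBIC) for im,x,y in((s,360,110),(t,190,130))]))
```

```text
11.575 [0.4463 0.3095 0.3093] [ 0.4015 -0.2738 -3.8694] grip 0.009543083285787488 29.9779419391416 q [ 0.5185  0.2673  1.6853 -0.2623  0.9781  0.9039]
shift first [-0.03  0.05 -0.08] turn [-0.02 -0.03  0.  ] shift after turn [-0.03  0.05 -0.08]
```

View pics/c1.png

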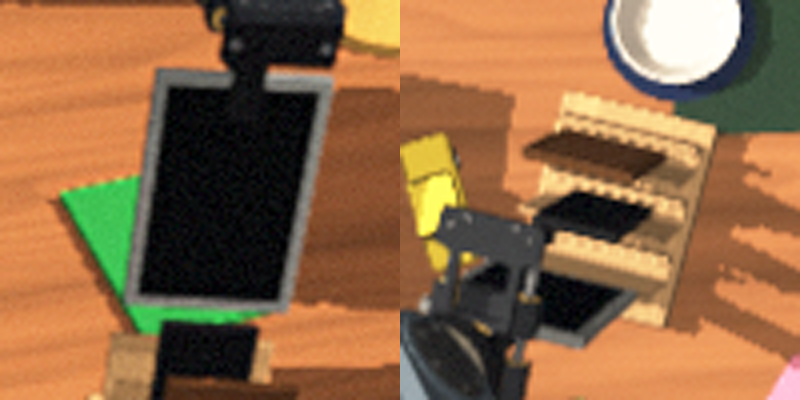

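The tablet hangs clear of the rack. Its front corners are at crop (158,72), (333,78), (127,303) and (287,312). I'll cast them onto the known screen plane to get the tablet's pose in the hand.

Run:
```python
from h import *
o=robot.get_obs();A=Ro.from_quat(o['tool_rot']).as_matrix();p=o['position']
for c in((158,72),(333,78),(127,303),(287,312)):
    O,d=ray('scene',(c[0]/4+360-.375,c[1]/4+110-.375))
    P=O+d*((p+.005*A[:,1]-O)@A[:,1])/(d@A[:,1]);print((A.T@(P-p)*1000).round(1))
g=cv2.imread('pics/s4.png')
# rows: dark(screen)->edge bounds for finer edges
```

```text
[-61.2   5.  -21.7]
[ 60.8   5.  -23.5]
[-59.8   5.  164.8]
[ 61.3   5.  165.5]
```

```bash
cat >> h.py <<'E'
LEAN=np.radians(30)
def place(u,zl,lean=LEAN,up=0,dy=0):
    "TCP for tablet origin at u up the rest, zl out from hinge plane (14 mm = flat on the rest)"
    n,ty,d=tabM(YAW,LEAN);H=S0+.045*xs+.024*zs
    return H+u*d+zl*n+dy*ys+up*zs+.1665*tabM(YAW,lean)[2]
E
python3 - <<'E'
from h import *
print(place(.025,.054),place(.025,.054,up=.1))
step(place(.025,.054,up=.1),toolM(YAW,LEAN))
E
```

```text
[ 0.5308 -0.1955  0.2168] [ 0.5308 -0.1955  0.3168]
11.675 [0.4457 0.3088 0.3074] [-0.0768  0.3482 -3.5759] grip 0.009968119864802909 29.978275657631457 q [ 0.518   0.2693  1.6873 -0.2623  0.9779  0.904 ]
shift first [-11.63   5.13   1.41] turn [-3.    2.91 -6.54] shift after turn [-12.76  -0.66  -0.65]
```

Call:
jog_arm --motion '[0,0.15,-0.48,0,0,0,1,0,0.15,-0.48,0,0,0,1,0,0.15,-0.47,0,0,0,1,0,0,0,-0.37,0.36,-0.82,1,0,0,0,-0.37,0.36,-0.82,1,0,0,0,-0.37,0.36,-0.82,1,0,0,0,-0.37,0.36,-0.82,1,0,0,0,-0.37,0.36,-0.82,1,0,0,0,-0.38,0.37,-0.82,1,0,0,0,-0.38,0.37,-0.81,1,0,0,0,-0.38,0.37,-0.81,1,0,0,0,0,0,0,1]' --grip_force 35

```text
time: 13.18
position: [0.4445, 0.3079, 0.3657]
tool_rot: [0.598, 0.759, 0.201, 0.159]
ft_force: [-0.2, 0.1, -2.7]
grip_width: 0.0097
grip_force: 35.0
```

Run:
```python
from h import *
step(place(.025,.054,up=.1),toolM(YAW,LEAN))
```

```text
13.175 [0.4445 0.3079 0.3657] [-0.2163  0.1315 -2.7088] grip 0.009721863029003948 34.98033107025549 q [ 0.4604  0.1041  1.8046 -0.1664  0.7323  0.3201]
shift first [-12.74  -1.34   0.65] turn [-0.07  0.02 -0.02] shift after turn [-12.74  -1.36   0.63]
```

Call:
jog_arm --motion '[-0.7,0.2,0,0,0,0,1,-0.9,0.2,0,0,0,0,1,-0.95,0.2,0,0,0,0,1,-0.95,0.2,0,0,0,0,1,-0.95,0,0,0,0,0,1,-0.95,0,0,0,0,0,1,-0.95,-0.1,0,0,0,0,1,-0.95,-0.1,0,0,0,0,1,-0.95,-0.1,0,0,0,0,1,-0.9,-0.1,0,0,0,0,1,-0.85,-0.1,0,0,0,0,1,-0.85,-0.1,0,0,0,0,1]'

```text
time: 14.68
position: [0.5542, -0.1129, 0.3704]
tool_rot: [0.598, 0.759, 0.202, 0.159]
ft_force: [0.6, -0.5, -3.8]
grip_width: 0.0102
grip_force: 35.0
```

Run:
```python
from h import *
step(place(.025,.054,up=.1),toolM(YAW,LEAN))
```

```text
14.675 [ 0.5542 -0.1129  0.3704] [ 0.5887 -0.4555 -3.7655] grip 0.010154451001499042 34.99084358336404 q [-0.6     0.147   1.7391  0.4732  0.9455 -1.0569]
shift first [-1.87 -1.58  0.64] turn [-0.05 -0.   -0.01] shift after turn [-1.87 -1.58  0.63]
```

Call:
jog_arm --motion '[-0.62,-0.4,0.2,0,0,0,1,-0.62,-0.4,0.2,0,0,0,1,-0.4,-0.4,0.15,0,0,0,1,-0.23,-0.35,0.1,0,0,0,1,0,0,0,0,0,0,1,0,-0.3,0.52,0,0,0,1,0,-0.3,0.52,0,0,0,1,0,-0.3,0.52,0,0,0,1,0,-0.2,0.35,0,0,0,1,0,0,0,0,0,0,1]'

```text
time: 15.92
position: [0.5325, -0.1926, 0.2287]
tool_rot: [0.598, 0.759, 0.203, 0.158]
ft_force: [-0.4, -1.1, -3.2]
grip_width: 0.01
grip_force: 35.0
```

Run:
```python
from h import *
step(place(.025,.054),toolM(YAW,LEAN)); s,t=robot.camera('scene'),robot.camera('top');cv2.imwrite('pics/s5.png',s);cv2.imwrite('pics/t5.png',t)
# lay: expected tablet bottom corners, rest edge corners, for image check
o=robot.get_obs();A=Ro.from_quat(o['tool_rot']).as_matrix();p=o['position']
for x in(-62.5,62.5): print(proj('scene',p+A@np.array([x,5,166.5])/1000))
print(np.round([proj('scene',st(.045,0,.024)+.126*tabM(YAW,LEAN)[2]+.009*tabM(YAW,LEAN)[0]+y*ys) for y in(-.052,.052)],1))
cv2.imwrite('pics/d1.png',np.hstack([cv2.resize(im[y:y+100,x:x+100],(400,400),interpolation=cv2.INTER_CUBIC) for im,x,y in((s,205,190),(t,330,130))]))
```

```text
15.925 [ 0.5325 -0.1926  0.2287] [-0.4324 -1.1465 -3.2227] grip 0.00995563625856985 34.99069882789627 q [-0.7769  0.3669  1.9014  0.7068  0.7121 -1.5225]
shift first [-0.06 -0.2   0.23] turn [-0.03 -0.04 -0.01] shift after turn [-0.06 -0.2   0.23]
[243.1673 263.9613]
[284.9253 248.1689]
[[232.9 226.8]
 [267.5 214.8]]
```

View pics/d1.png

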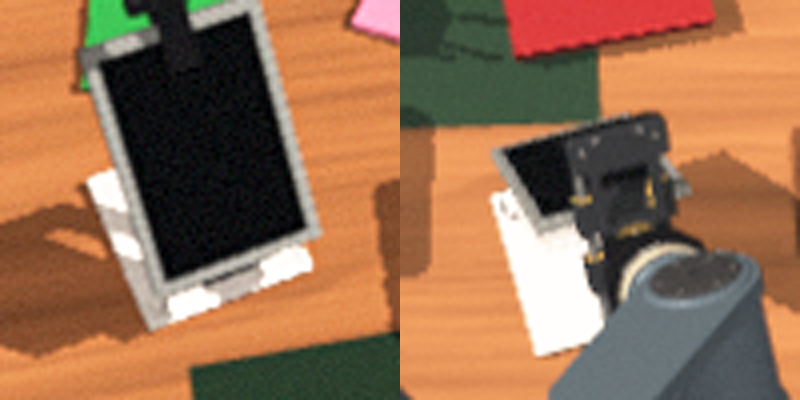

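Screen corners are where the pose predicts, within about 1 px. The tablet is centred in front of the rest, above the hooks. That was my last picture, so I'll continue on numbers.

Call:
jog_arm --motion '[-0.06,-0.3,0.23,0,0,0,1,0,-0.3,0,0,0,0,1,0,-0.3,0,0,0,0,1,0,-0.17,0,0,0,0,1,0,0,0,0,0,0,1,0,0,0,0,0,0,1]'

```text
time: 16.77
position: [0.5019, -0.2037, 0.2008]
tool_rot: [0.597, 0.759, 0.203, 0.16]
ft_force: [-0.8, -0.6, -2.5]
grip_width: 0.0094
grip_force: 35.0
```

Run:
```python
from h import *
step(place(0,.019),toolM(YAW,LEAN))
```

```text
16.775 [ 0.5019 -0.2037  0.2008] [-0.7768 -0.5841 -2.5177] grip 0.009397397978684802 34.989754089619964 q [-0.8467  0.395   1.9793  0.7962  0.6663 -1.6989]
shift first [ 0.03 -0.02  0.65] turn [0.   0.01 0.  ] shift after turn [ 0.03 -0.02  0.65]
```

Call:
jog_arm --motion '[0.03,-0.02,0.15,0,0,0,1,0,0,0.15,0,0,0,1,0,0,0.15,0,0,0,1,0,0,0.05,0,0,0,1,0,0,0,0,0,0,1,0,0,0,0,0,0,1]'

```text
time: 17.52
position: [0.5101, -0.2, 0.1825]
tool_rot: [0.597, 0.759, 0.203, 0.16]
ft_force: [0.5, -0.0, -3.8]
grip_width: 0.0098
grip_force: 35.0
```

Run:
```python
from h import *
step(place(0,.019),toolM(YAW,LEAN))
```

```text
17.525 [ 0.5101 -0.2     0.1825] [ 0.4756 -0.0052 -3.8227] grip 0.009830490878817147 34.98969041509554 q [-0.8262  0.4364  1.9841  0.8419  0.6256 -1.7374]
shift first [-0.01  0.01  0.15] turn [-0.01 -0.01 -0.01] shift after turn [-0.01  0.01  0.15]
```

Free so far (u≈6 mm). I'll lower in small steps to feel the seat.

Call:
jog_arm --motion '[0,0,0.05,0,0,0,1,0,0,0,0,0,0,1,0,0,0.05,0,0,0,1,0,0,0,0,0,0,1]'

```text
time: 18.02
position: [0.5117, -0.1997, 0.1806]
tool_rot: [0.597, 0.759, 0.203, 0.161]
ft_force: [-10.1, -0.4, 13.0]
grip_width: 0.0094
grip_force: 35.0
```

Call:
jog_arm --motion '[0,0,0.05,0,0,0,1,0,0,0,0,0,0,1]'

```text
time: 18.27
position: [0.5126, -0.1997, 0.1801]
tool_rot: [0.597, 0.759, 0.203, 0.162]
ft_force: [-16.5, -1.5, 23.8]
grip_width: 0.0098
grip_force: 35.1
```

Call:
jog_arm --motion '[0,0,0.03,0,0,0,1,0,0,0,0,0,0,1]'

```text
time: 18.52
position: [0.5133, -0.1996, 0.1802]
tool_rot: [0.597, 0.759, 0.204, 0.162]
ft_force: [-21.9, -0.5, 33.1]
grip_width: 0.0098
grip_force: 35.1
```

Call:
jog_arm --motion '[0,0,-0.06,0,0,0,1,0,0,-0.06,0,0,0,1,0,0,-0.03,0,0,0,1,0,0,0,0,0,0,1]'

```text
time: 19.02
position: [0.5115, -0.1999, 0.1815]
tool_rot: [0.597, 0.759, 0.204, 0.16]
ft_force: [3.3, 1.3, 0.2]
grip_width: 0.01
grip_force: 35.0
```

Run:
```python
from h import *
step(place(0,.019),toolM(YAW,LEAN)); s=robot.camera('scene');t=robot.camera('top');cv2.imwrite('pics/s6.png',s);cv2.imwrite('pics/t6.png',t)
```

```text
19.025 [ 0.5115 -0.1999  0.1815] [3.3217 1.251  0.2467] grip 0.009958692522773102 34.994762632995844 q [-0.8243  0.4394  1.9829  0.8458  0.6237 -1.7397]
shift first [-0.01 -0.    0.11] turn [ 0.01 -0.01 -0.01] shift after turn [-0.01 -0.    0.11]
```

Call:
jog_arm --motion '[0,0,-0.04,0,0,0,1,0,0,0,0,0,0,1]'

```text
time: 19.38
position: [0.51, -0.2, 0.1826]
tool_rot: [0.598, 0.759, 0.203, 0.159]
ft_force: [4.4, 2.1, -3.7]
grip_width: 0.0101
grip_force: 35.0
```

Call:
jog_arm --motion '[0,0,-0.04,0,0,0,1,0,0,0,0,0,0,1]'

```text
time: 19.62
position: [0.509, -0.2, 0.184]
tool_rot: [0.597, 0.759, 0.203, 0.159]
ft_force: [4.2, 0.8, -2.1]
grip_width: 0.0099
grip_force: 35.0
```

Run:
```python
from h import *
o=robot.get_obs();n,ty,d=tabM(YAW,LEAN);f=o['ft_force']+[0,0,3.3];print(f@n,f@ty,f@d,o['moment']);step(place(0,.019),toolM(YAW,LEAN))
```

```text
4.26506486430202 -0.21222111987991044 -1.1241251906932663 [ 0.0197 -0.3116  0.1509]
19.625 [ 0.509 -0.2    0.184] [ 4.1863  0.7944 -2.141 ] grip 0.009870870684175742 34.994138376787305 q [-0.8282  0.4325  1.9845  0.8374  0.6294 -1.7339]
shift first [-0.02  0.02  0.19] turn [-0.01 -0.01 -0.01] shift after turn [-0.02  0.02  0.19]
```

The press at the seat seems to have nudged the rest forward: there is now about 4 N from its face. I'll draw the tablet out and aside and measure the rest's angle again.

Call:
jog_arm --motion '[0,0.04,-0.1,0,0,0,1,0,0.06,-0.2,0,0,0,1,0,0.3,-0.4,0,0,0,1,0,0.5,-0.5,0,0,0,1,0.4,0.1,-0.8,0,0,0,1,0.8,0,-0.5,0,0,0,1,0.8,0,0,0,0,0,1,0.8,0,0,0,0,0,1,0.8,0,0,0,0,0,1,0.8,0,0,0,0,0,1,0.6,0,0,0,0,0,1,0,0,0,0,0,0,1]'

```text
time: 21.12
position: [0.4449, -0.0072, 0.2903]
tool_rot: [0.597, 0.76, 0.203, 0.158]
ft_force: [0.5, 0.3, -2.7]
grip_width: 0.0095
grip_force: 35.0
```

```bash
cat >> h.py <<'E'
def rep(P):
    d=P-S0-.045*xs-.024*zs;u,w=-d@xs,d[2];r=np.sqrt(u*u+w*w-81e-6);a=np.arctan2(w,u)-np.arctan2(.009,r);return "xs %.4f ys %.4f z %.4f r %.4f a %.3f"%((P-S0)@xs,d@ys,P[2],r,a)
def two(im,box):
    r=sorted(slots(im,box,125),key=lambda k:-k[2])[:2];r.sort(key=lambda k:k[0][0]);print([(np.round(c,2),w,round(a,1)) for c,w,a in r]);return [k[0] for k in r]
E
python3 - <<'E'
from h import *
o=robot.get_obs();print(o['time'],o['position'],o['ft_force'],o['moment'])
s,t=robot.camera('scene'),robot.camera('top');cv2.imwrite('pics/s7.png',s);cv2.imwrite('pics/t7.png',t)
a,b=two(cv2.imread('pics/s3.png'),(234,220,42,35)),two(cv2.imread('pics/t3.png'),(361,172,38,17))
for i in(0,1):print('before',tri(a[i],b[1-i])[1],rep(tri(a[i],b[1-i])[0]))
a,b=two(s,(234,220,42,35)),two(t,(361,172,38,17))
for i in(0,1):print('now',tri(a[i],b[1-i])[1],rep(tri(a[i],b[1-i])[0]))
E
```

```text
21.125 [ 0.4449 -0.0072  0.2903] [ 0.4667  0.3416 -2.6964] [-0.1373  0.5915  0.0452]
[(array([241.71, 240.37]), array([ 5.5, 14. , 89. ]), np.float64(22.2)), (array([267.11, 231.23]), array([ 5.  , 14.  , 83.75]), np.float64(20.9))]
[(array([364.83, 185.07]), array([ 3.25,  4.5 , 29.75]), np.float64(7.4)), (array([386.92, 179.11]), array([ 3.75,  4.75, 28.75]), np.float64(7.2))]
before 0.0010387499855811712 xs 0.0143 ys -0.0391 z 0.0956 r 0.0774 a 1.050
before 0.0013324057504402115 xs 0.0142 ys 0.0389 z 0.0953 r 0.0771 a 1.047
[(array([241.52, 221.2 ]), array([13.25,  4.5 , 84.5 ]), np.float64(21.1)), (array([242.07, 240.93]), array([ 5.25, 14.  , 88.75]), np.float64(22.2))]
[(array([361.77, 174.39]), array([ 2.75,  3.25, 28.25]), np.float64(7.1)), (array([364.54, 183.9 ]), array([ 3.25,  4.  , 23.75]), np.float64(5.9))]
now 0.07431997974734335 xs 0.0019 ys 0.0099 z 0.1478 r 0.1307 a 1.167
now 0.0855655044273214 xs 0.0394 ys -0.0003 z 0.1078 r 0.0835 a 1.397
```

Run:
```python
from h import *
s,t=cv2.imread('pics/s7.png'),cv2.imread('pics/t7.png')
for im,b in((s,(236,224,12,30)),(s,(258,222,16,26)),(t,(361,179,8,10)),(t,(382,173,8,10))):
    for thr in(110,125,140): print(b,thr,[(np.round(c,2),w[:2],round(a,1)) for c,w,a in slots(im,b,thr)])
```

```text
(236, 224, 12, 30) 110 [(array([242.07, 240.96]), array([ 5.  , 13.75]), np.float64(19.5))]
(236, 224, 12, 30) 125 [(array([242.07, 240.93]), array([ 5.25, 14.  ]), np.float64(22.2))]
(236, 224, 12, 30) 140 [(array([242.07, 240.96]), array([ 5.5, 14. ]), np.float64(24.7))]
(258, 222, 16, 26) 110 [(array([267.51, 231.65]), array([ 4.5, 13.5]), np.float64(17.8))]
(258, 222, 16, 26) 125 [(array([267.5 , 231.58]), array([ 4.5 , 13.75]), np.float64(20.4))]
(258, 222, 16, 26) 140 [(array([267.48, 231.54]), array([ 5.  , 13.75]), np.float64(22.6)), (array([272.79, 227.91]), array([2.  , 7.75]), np.float64(8.6))]
(361, 179, 8, 10) 110 []
(361, 179, 8, 10) 125 [(array([364.54, 183.9 ]), array([3.25, 4.  ]), np.float64(5.9))]
(361, 179, 8, 10) 140 [(array([364.52, 183.9 ]), array([3.5, 4. ]), np.float64(7.0))]
(382, 173, 8, 10) 110 []
(382, 173, 8, 10) 125 [(array([386.53, 177.73]), array([3.5, 3.5]), np.float64(5.6))]
(382, 173, 8, 10) 140 [(array([386.57, 177.82]), array([3.75, 4.  ]), np.float64(6.9))]
```

Run:
```python
from h import *
for a,b in(((242.07,240.95),(386.55,177.77)),((267.5,231.6),(364.53,183.9))):
    P,e=tri(a,b);print(e,rep(P))
n,ty,d=tabM(YAW,LEAN)
step(place(.06,.05),toolM(YAW,LEAN))
```

```text
0.0015226151171912586 xs 0.0187 ys -0.0389 z 0.0983 r 0.0783 a 1.116
0.0016094631722532596 xs 0.0180 ys 0.0390 z 0.0980 r 0.0783 a 1.106
21.225 [ 0.4471 -0.0097  0.2911] [-0.4045 -0.1138 -3.3162] grip 0.009856806134294726 34.95229706517421 q [-0.5138  0.0471  2.1237  0.5899  0.6588 -1.1671]
shift first [-5.01 -0.21  1.21] turn [-0.01  0.01  0.  ] shift after turn [-5.01 -0.21  1.2 ]
```

Rest now reads 1.111 rad (63.7°), against 1.048 before. Plan: seat the tablet lightly and more upright, foot against the rest, then tilt it back about its foot to 30° of lean. That brings the rest back to 60°.

Call:
jog_arm --motion '[-0.6,0,0,0,0,0,1,-0.8,0,0,0,0,0,1,-0.8,0,0.1,0,0,0,1,-0.8,0,0.1,0,0,0,1,-0.8,0,0.2,0,0,0,1,-0.7,0,0.2,0,0,0,1,-0.4,0,0.2,0,0,0,1,-0.11,0,0.2,0,0,0,1,0,0,0,0,0,0,1]'

```text
time: 22.35
position: [0.5133, -0.1986, 0.2551]
tool_rot: [0.598, 0.759, 0.204, 0.158]
ft_force: [-0.6, 0.3, -3.4]
grip_width: 0.0096
grip_force: 35.0
```

Run:
```python
from h import *
l=np.radians(23);step(place(.03,.022,l),toolM(YAW,l))
```

```text
22.35 [ 0.5133 -0.1986  0.2551] [-0.6265  0.2781 -3.3601] grip 0.009603304742210043 34.95221659715753 q [-0.8187  0.3057  1.9013  0.6666  0.7808 -1.5025]
shift first [-0.03 -0.39  0.96] turn [ 1.72 -0.04 -0.01] shift after turn [-0.03 -0.27  1.  ]
```

Call:
jog_arm --motion '[-0.03,0,0,0.5,0,0,1,0,0,0,0.6,-0.04,0,1,0,0,0,0.62,0,0,1,0,-0.07,0.25,0,0,0,1,0,-0.1,0.4,0,0,0,1,0,-0.1,0.35,0,0,0,1,0,0,0,0,0,0,1]'

```text
time: 23.22
position: [0.5187, -0.1982, 0.2133]
tool_rot: [0.607, 0.77, 0.157, 0.122]
ft_force: [-0.9, 0.3, -2.8]
grip_width: 0.0097
grip_force: 35.0
```

Run:
```python
from h import *
l=np.radians(23);step(place(.007,.020,l),toolM(YAW,l))
```

```text
23.225 [ 0.5187 -0.1982  0.2133] [-0.9398  0.3011 -2.7843] grip 0.009686477764169782 34.95232366374694 q [-0.7469  0.3826  1.8692  0.5115  0.7278 -1.3411]
shift first [-0.01  0.04  0.56] turn [-0.01 -0.02 -0.03] shift after turn [-0.01  0.04  0.56]
```

Call:
jog_arm --motion '[0,0.04,0.2,0,0,0,1,0,0,0.2,0,0,0,1,0,0,0.16,0,0,0,1,0,0,0,0,0,0,1]'

```text
time: 23.72
position: [0.5296, -0.1967, 0.1945]
tool_rot: [0.606, 0.77, 0.157, 0.124]
ft_force: [-0.2, -0.6, -3.3]
grip_width: 0.0098
grip_force: 35.0
```

Call:
jog_arm --motion '[0,0,0.03,0,0,0,1,0,0,0.03,0,0,0,1,0,0,0,0,0,0,1]'

```text
time: 24.1
position: [0.5306, -0.1968, 0.1929]
tool_rot: [0.606, 0.77, 0.157, 0.125]
ft_force: [0.3, 0.2, -3.5]
grip_width: 0.0098
grip_force: 35.0
```

Call:
jog_arm --motion '[0,0,0.03,0,0,0,1,0,0,0,0,0,0,1]'

```text
time: 24.35
position: [0.531, -0.1967, 0.1917]
tool_rot: [0.606, 0.77, 0.157, 0.124]
ft_force: [-0.0, -0.9, -3.0]
grip_width: 0.0098
grip_force: 35.0
```

```bash
cat >> h.py <<'E'
def frc():
    o=robot.get_obs();n,ty,d=tabM(YAW,LEAN);f=o['ft_force']+[0,0,3.3];A=Ro.from_quat(o['tool_rot']).as_matrix()
    F=o['position']+.1665*A[:,2]-S0-.045*xs-.024*zs;B=F-.005*A[:,1]
    print('t',o['time'],'F n,y,d',np.round([f@n,f@ty,f@d],1),'foot u,zl mm',np.round([F@d*1e3,F@n*1e3],1),'backcorner',np.round([B@d*1e3,B@n*1e3],1),'y',round(F@ys*1e3,1),'lean',np.round(np.degrees(np.arctan2(A[:,2]@xs,-A[2,2])),2),'M',o['moment'])
E
python3 -c "
from h import *
frc()"
```

```text
t 24.35 F n,y,d [-0.1 -0.9  0.4] foot u,zl mm [ 4.5 21.3] backcorner [ 5.1 16.3] y -1.5 lean 23.08 M [-0.1015  0.5102  0.0178]
```

Call:
jog_arm --motion '[0,0,0.03,0,0,0,1,0,0,0,0,0,0,1]'

```text
time: 24.6
position: [0.5315, -0.1966, 0.1905]
tool_rot: [0.606, 0.77, 0.157, 0.124]
ft_force: [-0.4, -0.5, -3.2]
grip_width: 0.0097
grip_force: 35.0
```

```bash
python3 -c "
from h import *
frc()"
```

```text
t 24.6 F n,y,d [-0.4 -0.4  0.3] foot u,zl mm [ 3.3 21.1] backcorner [ 3.9 16.1] y -1.5 lean 23.07 M [-0.1128  0.4729 -0.0019]
```

Call:
jog_arm --motion '[0.03,0,0.03,0,0,0,1,0,0,0,0,0,0,1]'

```text
time: 24.85
position: [0.532, -0.1962, 0.1904]
tool_rot: [0.606, 0.77, 0.156, 0.126]
ft_force: [-3.4, -2.9, 3.8]
grip_width: 0.0098
grip_force: 35.0
```

```bash
python3 -c "
from h import *
frc()"
```

```text
t 24.85 F n,y,d [ 0.1 -2.   8.1] foot u,zl mm [ 2.8 21.7] backcorner [ 3.4 16.7] y -1.6 lean 23.13 M [-0.3614  0.6121 -0.0131]
```

Call:
jog_arm --motion '[0,0,0.025,0,0,0,1,0,0,0,0,0,0,1]'

```text
time: 25.1
position: [0.5324, -0.1963, 0.1903]
tool_rot: [0.606, 0.77, 0.156, 0.126]
ft_force: [-6.9, -2.8, 10.8]
grip_width: 0.0101
grip_force: 35.0
```

```bash
python3 -c "
from h import *
frc()"
```

```text
t 25.1 F n,y,d [ 0.7 -1.2 15.9] foot u,zl mm [ 2.6 22.1] backcorner [ 3.2 17.1] y -1.9 lean 23.17 M [-0.2545  0.9537 -0.0162]
```

Call:
jog_arm --motion '[0.03,0,-0.04,0,0,0,1,0,-0.06,0,0,0,0,1,0,-0.06,0,0,0,0,1,0,0,0,0,0,0,1]'

```text
time: 25.6
position: [0.5268, -0.1952, 0.188]
tool_rot: [0.606, 0.77, 0.157, 0.124]
ft_force: [0.7, -0.8, -1.1]
grip_width: 0.0098
grip_force: 35.0
```

```bash
python3 -c "
from h import *
frc()"
```

```text
t 25.6 F n,y,d [ 1.5 -1.   1.7] foot u,zl mm [ 3.1 16.2] backcorner [ 3.7 11.3] y 1.0 lean 23.08 M [-0.0203  0.1415  0.0384]
```

Call:
jog_arm --motion '[0,-0.03,0,0,0,0,1,0,0,0,0,0,0,1]'

```text
time: 25.85
position: [0.526, -0.1954, 0.1876]
tool_rot: [0.606, 0.77, 0.157, 0.124]
ft_force: [1.0, 0.6, -2.4]
grip_width: 0.0097
grip_force: 35.0
```

```bash
python3 -c "
from h import *
frc()"
```

```text
t 25.85 F n,y,d [1.4 0.4 0.3] foot u,zl mm [ 3.2 15.3] backcorner [ 3.8 10.3] y 0.9 lean 23.09 M [ 0.0957 -0.1482  0.0816]
```

Run:
```python
from h import *
for a in(26,30):
    l=np.radians(a);step(place(.0035,.0153,l),toolM(YAW,l))
```

```text
25.85 [ 0.526  -0.1954  0.1876] [ 0.9832  0.631  -2.3538] grip 0.009674956694108689 35.03525119274855 q [-0.7314  0.4317  1.8856  0.5518  0.6618 -1.3801]
shift first [-0.03 -0.21 -0.  ] turn [-0.73  0.03 -0.01] shift after turn [-0.03 -0.21 -0.01]
25.85 [ 0.526  -0.1954  0.1876] [ 0.9832  0.631  -2.3538] grip 0.009674956694108689 35.03525119274855 q [-0.7314  0.4317  1.8856  0.5518  0.6618 -1.3801]
shift first [-0.03 -0.5   0.02] turn [-1.73  0.03 -0.01] shift after turn [-0.03 -0.5  -0.04]
```

Call:
jog_arm --motion '[0,-0.07,0,-0.24,0,0,1,0,-0.07,0,-0.24,0,0,1,0,-0.07,0,-0.25,0,0,1,0,0,0,0,0,0,1]'

```text
time: 26.35
position: [0.5183, -0.1973, 0.1842]
tool_rot: [0.603, 0.765, 0.176, 0.14]
ft_force: [1.5, 0.1, -2.5]
grip_width: 0.0098
grip_force: 35.1
```

```bash
python3 -c "
from h import *
frc()"
```

```text
t 26.35 F n,y,d [ 1.7 -0.3 -0. ] foot u,zl mm [ 3.5 15.2] backcorner [ 3.8 10.2] y 0.9 lean 26.0 M [ 0.0646 -0.2071  0.2134]
```

Call:
jog_arm --motion '[0,-0.07,0,-0.25,0,0,1,0,-0.07,0,-0.25,0,0,1,0,0,0,0,0,0,1]'

```text
time: 26.72
position: [0.5135, -0.1985, 0.1818]
tool_rot: [0.601, 0.762, 0.189, 0.15]
ft_force: [1.6, -0.1, -1.2]
grip_width: 0.0103
grip_force: 35.0
```

```bash
python3 -c "
from h import *
frc()"
```

```text
t 26.725 F n,y,d [ 2.4 -0.5  1. ] foot u,zl mm [ 3.5 15.4] backcorner [ 3.7 10.4] y 0.9 lean 27.98 M [ 0.003  -0.1859  0.1003]
```

Call:
jog_arm --motion '[0,-0.07,0,-0.25,0,0,1,0,0,0,0,0,0,1]'

```text
time: 26.98
position: [0.5113, -0.199, 0.1806]
tool_rot: [0.599, 0.761, 0.196, 0.155]
ft_force: [1.4, 0.9, -2.4]
grip_width: 0.0095
grip_force: 35.0
```

```bash
python3 -c "
from h import *
frc()"
```

```text
t 26.975 F n,y,d [1.9 0.5 0. ] foot u,zl mm [ 3.5 15.7] backcorner [ 3.6 10.7] y 0.9 lean 28.99 M [-0.0272 -0.0485  0.0884]
```

Call:
jog_arm --motion '[0,-0.07,0,-0.25,0,0,1,0,0,0,0,0,0,1]'

```text
time: 27.22
position: [0.5091, -0.1997, 0.1796]
tool_rot: [0.598, 0.759, 0.203, 0.161]
ft_force: [3.3, 1.8, 0.3]
grip_width: 0.01
grip_force: 35.0
```

```bash
python3 -c "
from h import *
frc()"
```

```text
t 27.225 F n,y,d [5.  1.  1.3] foot u,zl mm [ 3.7 16.3] backcorner [ 3.7 11.3] y 0.7 lean 30.02 M [ 0.1043 -0.2904  0.1955]
```

Call:
jog_arm --motion '[0,-0.04,0,0,0,0,1,0,0,0,0,0,0,1]'

```text
time: 27.48
position: [0.508, -0.2, 0.1789]
tool_rot: [0.598, 0.759, 0.203, 0.161]
ft_force: [3.6, 2.2, 2.1]
grip_width: 0.0095
grip_force: 35.1
```

```bash
python3 -c "
from h import *
frc()"
```

```text
t 27.475 F n,y,d [6.2 1.3 2.7] foot u,zl mm [ 3.8 15.1] backcorner [ 3.8 10.1] y 0.7 lean 30.06 M [ 0.3183 -0.8382  0.3011]
```

Call:
jog_arm --motion '[0,-0.03,0,0,0,0,1,0,0,0,0,0,0,1]'

```text
time: 27.72
position: [0.507, -0.2003, 0.1783]
tool_rot: [0.598, 0.759, 0.203, 0.161]
ft_force: [4.6, 2.4, 3.4]
grip_width: 0.0098
grip_force: 35.2
```

```bash
python3 -c "
from h import *
frc()"
```

```text
t 27.725 F n,y,d [7.7 1.3 3.3] foot u,zl mm [ 3.8 14. ] backcorner [3.8 9. ] y 0.6 lean 30.09 M [ 0.4144 -1.2376  0.2276]
```

Call:
jog_arm --motion '[0,0.03,0.02,0,0,0,1,0,0,0,0,0,0,1]' --grip_force 15

```text
time: 27.98
position: [0.5072, -0.2003, 0.178]
tool_rot: [0.598, 0.759, 0.202, 0.161]
ft_force: [-2.6, -0.1, 7.1]
grip_width: 0.0097
grip_force: 15.0
```

```bash
python3 -c "
from h import *
frc()"
```

```text
t 27.975 F n,y,d [ 3.   0.5 10.3] foot u,zl mm [ 3.4 13.5] backcorner [3.4 8.5] y 0.3 lean 29.96 M [ 0.1403 -0.2935  0.0904]
```

Call:
jog_arm --motion '[0,0,0,0,0,0,0.72,0,0,0,0,0,0,0.68,0,0,0,0,0,0,0.6,0,0,0,0,0,0,0.4,0,0,0,0,0,0,0.2,0,0,0,0,0,0,0.1]'

```text
time: 28.72
position: [0.5077, -0.1998, 0.1776]
tool_rot: [0.598, 0.759, 0.203, 0.161]
ft_force: [-0.7, 1.4, 0.2]
grip_width: 0.0357
grip_force: 0.0
```

```bash
python3 -c "
from h import *
frc();print(robot.get_obs()['grip_width'])
for n in('scene','top'): cv2.imwrite('pics/%s8.png'%n,robot.camera(n))"
```

```text
t 28.725 F n,y,d [1.4 1.5 3.2] foot u,zl mm [ 2.7 14. ] backcorner [2.7 9. ] y 0.9 lean 29.99 M [-0.0589  0.2263  0.0138]
0.03566735841450551
```

Call:
jog_arm --motion '[0,0,-0.3,0,0,0,0.1,0,0,-0.6,0,0,0,0.1,0,0,-0.8,0,0,0,0.1,0,0,-0.8,0,0,0,0.1,0.6,0,-0.2,0,0,0,0.1,0.8,0,0,0,0,0,0.1,0.8,0,0,0,0,0,0.1,0.8,0,0,0,0,0,0.1,0.8,0,0,0,0,0,0.1,0.8,0,0,0,0,0,0.1,0.5,0,0,0,0,0,0.1,0,0,0,0,0,0,0.1]'

```text
time: 30.32
position: [0.4064, -0.0126, 0.2711]
tool_rot: [0.597, 0.76, 0.203, 0.161]
ft_force: [0.5, -0.4, -0.3]
grip_width: 0.0392
grip_force: 0.0
```

Run:
```python
from h import *
o=robot.get_obs();print(o['time'],o['position'],o['ft_force'])
n,ty,d=tabM(YAW,LEAN);O=S0+.045*xs+.024*zs+.003*d+.014*n
for nm in('scene','top'):
    im=robot.camera(nm);cv2.imwrite('pics/%s9.png'%nm,im)
    c=proj(nm,O+.095*d+.005*n).round().astype(int);x,y=c-60
    dark=cv2.resize(im[y:y+120,x:x+120].max(2),None,fx=4,fy=4,interpolation=cv2.INTER_CUBIC)<75
    cnt=cv2.findContours(dark.astype(np.uint8),cv2.RETR_EXTERNAL,cv2.CHAIN_APPROX_NONE)[0]
    cnt=[k for k in cnt if cv2.pointPolygonTest(k,(240,240),False)>0]
    if not cnt: print(nm,'none');continue
    k=max(cnt,key=cv2.contourArea);q=cv2.minAreaRect(k)
    for e in(.02,.04,.06):
        ap=cv2.approxPolyDP(k,e*cv2.arcLength(k,True),True)[:,0]/4-.375+[x,y]
        if len(ap)==4:break
    print(nm,cv2.contourArea(k)/16,np.round(ap,2).tolist())
    print(' pred screen corners(117x182?)',np.round([proj(nm,O+.005*n+s*.0585*ty+u*d) for s,u in((-1,.006),(1,.006),(1,.184),(-1,.184))],1).tolist())
```

```text
30.325 [ 0.4064 -0.0126  0.2711] [ 0.5266 -0.368  -0.2919]
scene 1958.75 [[263.88, 198.88], [228.62, 210.88], [244.88, 262.62], [277.62, 250.12]]
 pred screen corners(117x182?) [[242.5, 264.6], [280.0, 250.4], [265.4, 195.7], [225.4, 209.1]]
top 608.5625 [[397.62, 184.88], [385.12, 168.62], [356.88, 176.62], [366.62, 193.62]]
 pred screen corners(117x182?) [[387.0, 168.6], [355.0, 177.2], [365.7, 195.9], [400.9, 186.4]]
```

```bash
cat >> h.py <<'E'
def quad(im,c,thr=75):
    x,y=np.round(c).astype(int)-60
    dark=(cv2.resize(im[y:y+120,x:x+120].max(2),None,fx=4,fy=4,interpolation=cv2.INTER_CUBIC)<thr).astype(np.uint8)
    k=max([k for k in cv2.findContours(dark,0,1)[0] if cv2.pointPolygonTest(k,(240,240),False)>0],key=cv2.contourArea)
    ap=cv2.approxPolyDP(k,.04*cv2.arcLength(k,True),True)[:,0].astype(float);k=k[:,0].astype(float);L=[]
    for i in range(4):
        a,b=ap[i],ap[(i+1)%4];u=(b-a)/np.linalg.norm(b-a);t=(k-a)@u/np.linalg.norm(b-a);e=abs((k-a)@[-u[1],u[0]])
        vx,vy,px,py=cv2.fitLine(k[(t>.12)&(t<.88)&(e<8)].astype(np.float32),cv2.DIST_HUBER,0,.01,.01)[:,0];L.append(np.cross([px,py,1],[px+vx,py+vy,1]))
    Q=[np.cross(L[i-1],L[i]) for i in range(4)];return np.array([q[:2]/q[2]/4-.375+[x,y] for q in Q])
def tabmeas(si,ti):
    n,ty,d=tabM(YAW,LEAN);O=S0+.045*xs+.024*zs+.003*d+.014*n;P=[]
    pr=[[proj(m,O+.005*n+s*.0585*ty+u*d) for s,u in((-1,.006),(1,.006),(1,.184),(-1,.184))] for m in('scene','top')]
    qs,qt=[quad(im,proj(m,O+.095*d+.005*n)) for im,m in((si,'scene'),(ti,'top'))]
    for a,b in zip(*pr):
        X,e=tri(min(qs,key=lambda p:np.linalg.norm(p-a)),min(qt,key=lambda p:np.linalg.norm(p-b)));P.append(X);print('corner in stand frame',(X-S0)@xs,(X-S0)@ys,X[2],'res',e)
    P=np.array(P);v=(P[2]+P[3]-P[0]-P[1])/2;w=(P[1]+P[2]-P[0]-P[3])/2
    print('height',np.linalg.norm(v),'width',np.linalg.norm(w),'elev deg',np.degrees(np.arctan2(v[2],-v@xs)),'roll',np.degrees(v@ys/np.linalg.norm(v)),'yaw',np.degrees(np.arctan2(-w[0],w[1])),'centre y',(P.mean(0)-S0)@ys,'centre',P.mean(0))
    C=P.mean(0)-S0-.045*xs-.024*zs;print('centre u,zl',C@d,C@n,'(flat: u~.098, zl .019)')
E
python3 - <<'E'
from h import *
tabmeas(cv2.imread('pics/scene9.png'),cv2.imread('pics/top9.png'))
E
```

```text
corner in stand frame 0.05745237840178558 -0.05122542649128183 0.047005098606721085 res 0.0005259668782681248
corner in stand frame 0.057778640579896526 0.05267162857360808 0.04739167854981874 res 0.0017435678218036378
corner in stand frame -0.0266107621656653 0.05214840881640661 0.19151299328678778 res 0.0018696455190668779
corner in stand frame -0.02582683612862849 -0.05145026216543973 0.19090555649807583 res 0.0013914374721062063
height 0.16663573019773395 width 0.10374930584482614 elev deg 59.794659436378666 roll -0.12860512870760385 yaw 13.726374482640813 centre y 0.0005360871833233032 centre [ 0.5498 -0.1904  0.1192]
centre u,zl 0.09709975923450943 0.02222594707382608 (flat: u~.098, zl .019)
```

Run:
```python
from h import *
n,ty,d=tabM(YAW,LEAN);H=S0+.045*xs+.024*zs
def near(im,m,c):
    x,y=np.round(c).astype(int)-20
    dark=(cv2.resize(im[y:y+40,x:x+40].max(2),None,fx=6,fy=6,interpolation=cv2.INTER_CUBIC)<75).astype(np.uint8)
    best=None
    for k in cv2.findContours(dark,0,1)[0]:
        if cv2.contourArea(k)<400: continue
        ap=cv2.approxPolyDP(k,6,True)[:,0]/6-.42+[x,y];b=min(ap,key=lambda p:np.linalg.norm(p-c))
        if best is None or np.linalg.norm(b-c)<np.linalg.norm(best-c):best=b
    return best
# tag, FK foot (u,zl)
for tag,u,zl in(('6',.0044,.019),('8',.0027,.014),('9',.0027,.014)):
    for m in('scene','top'):
        f=f'pics/{m[0]}{tag}.png' if tag=='6' else f'pics/{m}{tag}.png'
        im=cv2.imread(f)
        for s in(-1,1):
            X=H+(u+.0117)*d+(zl+.005)*n+s*.052*ty;p=proj(m,X);b=near(im,m,p);print(tag,m,s,p.round(2),b.round(2),'diff',(b-p).round(2))
```

```text
6 scene -1 [244.41 262.34] [244.91 262.91] diff [0.51 0.57]
6 scene 1 [277.95 249.68] [277.58 250.58] diff [-0.37  0.9 ]
6 top -1 [385.52 168.41] [380.91 168.08] diff [-4.6  -0.33]
6 top 1 [356.91 176.08] [356.91 175.75] diff [-0.   -0.34]
8 scene -1 [244.16 262.16] [244.75 262.58] diff [0.59 0.42]
8 scene 1 [277.58 249.55] [277.75 250.08] diff [0.17 0.53]
8 top -1 [385.65 169.55] [385.08 168.58] diff [-0.57 -0.97]
8 top 1 [357.1  177.22] [356.91 176.58] diff [-0.19 -0.64]
9 scene -1 [244.16 262.16] [244.91 262.75] diff [0.75 0.59]
9 scene 1 [277.58 249.55] [277.41 250.25] diff [-0.17  0.7 ]
9 top -1 [385.65 169.55] [385.41 168.75] diff [-0.24 -0.81]
9 top 1 [357.1  177.22] [356.91 176.58] diff [-0.19 -0.64]
```

Run:
```python
from h import *
tabmeas(robot.camera('scene'),robot.camera('top'))
print(robot.hand_in())
```

```text
corner in stand frame 0.05748229508656643 -0.051131250101759035 0.04699480580295823 res 0.0008221015142959732
corner in stand frame 0.057639129190218255 0.052749208893843304 0.047061494383789926 res 0.0017302364110198987
corner in stand frame -0.026625617248339284 0.0520783118012546 0.19130827126332772 res 0.0017830883321770285
corner in stand frame -0.02583423700380856 -0.05149681976184515 0.19116092501376886 res 0.0012991636164765633
height 0.16678321094158663 width 0.10372833570651434 elev deg 59.84142415280924 roll -0.1780310206244191 yaw 13.775250530970439 centre y 0.0005498627078734233 centre [ 0.5498 -0.1904  0.1191]
centre u,zl 0.09705349042826414 0.022161171758269132 (flat: u~.098, zl .019)
the job is handed in; nothing more can be done
None
```

Handed in: the tablet stands centred on the ledge with its screen to the reader, leaning at a measured 59.8°; its foot may sit 1–1.5 mm off the rest, and the rest itself, hidden behind it, was set by leaning the tablet back to 60° after my first seating press had pushed it to about 63.7°.

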